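Level measure of heat-sink bars onto the counting scale

ROBOT

A 6-joint arm with a two-finger parallel gripper is mounted at the origin on the work surface. World frame = base frame: x ahead of the robot, y to its left, z up, the work surface at z = 0. Lengths are in m, angles in rad, forces in N, time in s.
With the tool pointing down it reaches from about 0.275 to 1 m from the base axis. Payload 8.4 kg.
Tool frame: the origin (TCP) lies midway between the tips of the shut fingers; the grasp point (between the pads) lies 19 mm behind it; z points along the fingers, x is the direction in which the jaws open and shut, and the axes are right-handed (so a half turn about z gives the same grasp; the last joint's range is limited). The gripper opens to 85 mm and grips with 20 to 120 N. Pads are 22 mm wide; open, the fingers measure 114 mm over their backs; the gripper's body (76 mm by 85 mm) begins 54 mm behind the grasp point. The pads swing forward as they close: fully open they stand 13 mm farther back than shut.
Start: joints at [1.241, 0.353, 1.633, -0, 1.155, -0.002], TCP at [0.201, 0.592, 0.231] pointing down, gripper open.
Joint ranges: [-2.63, 2.63], [-0.92, 2.1], [0.06, 2.66], [-1.3, 4.44], [0, 2.69], [-3.02, 3.02]. Speed limits (rad/s): [2.22, 2.22, 2.79, 3.14, 3.14, 3.14].

INTERFACE

Orientations are given as a unit quaternion [x, y, z, w].
In Python, from cell import bot gives the robot as it stands.
- The arm moves only by the tool step_arm, never from a script. Its argument "motion" is a list of rows, each a list of 5 numbers: the shift along the tool's x, y, z in mm, then the turn about the tool's z in rad, then the finger opening in mm, from 0 to 85.4. In form: [[x, y, z, spin, claw], ...]. A call has 1 to 12 rows; each row is the pose to reach, as a shift and turn from the pose commanded when the call began, along the tool's axes at that moment; what a row does not reach only later rows make up. A row lasts 1/8 s, in which the tool goes at most 62.5 mm and 10.7 degrees, less where a joint would pass 70% of its speed; a pose out of reach is approached as far as the arm can. A call with a gripper value outside its range is refused whole. The fingers move at their own pace and stop on an object; "newtons" is the grip in N (left out, the last holds). Time passes only in rows, so rows that repeat a pose let the fingers close. It gives the time, the measured TCP pose, the force and the opening at its end, in the units of the state.
- bot.observe(): the state, without advancing time (a new reading comes with each control period).
- bot.read_camera(name): name is "scene" or "side" or "wrist"; returns the picture (420x560x3 uint8, blue, green, red); there is no depth.
- bot.camera_params(name): a dict with "intrinsics" (3x3 intrinsics, pixels), "eye" and "rotation" of the camera in the world. Camera axes: x right, y up, looking along -z (the intrinsics and any distortion apply to the point x, -y, -z); pixel columns grow to the right and rows downward; lengths in m; the calibration is good to about 2 mm. The wrist camera is an equidistant fisheye: a pixel r from the principal point sees the ray r / f radians off the axis. A picture is of the moment at which its call begins: read the wrist's pose just before it. camera_params takes no time and is no camera call; for the wrist camera it gives the pose at the moment of the call.
- bot.hand_in(): hands the job in, once; it reports no verdict.
The state is a dict: "time": time; "joint_pos": joint angles; "qd": joint speeds; "joint_efforts": joint torques, N m; "position": TCP position; "eef_rot": TCP orientation; "force": force on the tool from outside, world axes, zero at the start; "ft_torque": the same for the moment, N m; "width": finger opening in m.
Only numpy, scipy, OpenCV 4.12 (cv2) and the standard library are available. Lean on these libraries where they do the work, as an engineer would, in place of code of your own. Each camera call takes 0.05 s, during which the arm holds its last target.

TASK

Slide the long flat scoop with the upright grip in under the stack of heat-sink bars in the bin with the strike bar, and lift the whole heap clear of the bin. Draw it out under the strike bar so that the two surplus bars on top are struck off and drop back into the bin, then stand the scoop, with its level layer of three bars, on the pan of the counting scale and let go.

Things in the scene. Friction and masses are not known exactly. Their poses are not given: they have to be found in the camera images.
- scoop_grip (a point): Loose flat scoop, 220 g: middle of its black upright grip block (44 in x, 16 thick in y, top 34 above this point), 50 above the scoop's underside; x to the scoop's front, z up. Steel plate 40 wide, 4 thick, from x -24 to 151, sides open. Measure for three bars lies between back wall (front face x 55, top 22 above underside) and front lip (x 147-151, top 22 above underside).
- bin: Grey fixed bin; origin on the table below its strike bar; x into the bin, y across. Open front at x -30; far wall x 155. Two ledges, tops 40 mm high, leave a channel 72 wide (y -36 to 36), floor 3. Five 50 g bars (100 in y, 24 in x, 22 high) bridge the ledges across the channel: three side by side, x 21-94, two on top, x 33-82, z 62-84.
- strike_bar: Steel bar across the bin on posts, fixed; same origin and axes as the bin. 120 long in y, 8 thick in x, lower edge 84 mm and top 98 mm above the table. It strikes off only the upper layer if the loaded scoop is drawn level to -x with its underside about 50 mm above the table (45 to 55 works).
- pan_top (a point): Centre of the top face of the counting scale's steel pan, 180 (x) by 170 (y) mm, level, fixed, 45 mm above the table; z up.
Mind the look-alikes: they are no part of the job. What is shaped like the part that bears scoop_grip but turquoise is not meant.

How it is judged:
By the outcome, as a careful person would: the job done as asked, in the order asked, and still so for the second after the job is handed in, with the robot touching nothing.
It also fails if it takes over 69 s, if anything falls off the work surface, if the arm or the gripper's body presses on something with over 40 N, if the wrist force passes 120 N, or if a joint passes its speed limit or range.

## Working session

There is one attempt and no reset: what is moved stays moved. The work goes in short steps, Python scripts to look and compute and a tool call to move; the robot and the scene stay as the last step left them, time stands still between calls to the robot, and variables do not carry over. Pictures are saved under pics/ and viewed, and the job is handed in when it is done.

Besides the shell and the picture viewer there is one more tool, called as name(argument=value, ...) on one line, values as JSON. step_arm: Moves the arm, as the interface text tells. Its arguments: {"type":"object","properties":{"motion":{"type":"array"},"newtons":{"type":"number"}},"required":["motion"]}

```bash
ls; mkdir -p pics; python3 - <<'E'
from cell import bot
import cv2
for n in ("scene","side","wrist"):
    p=bot.camera_params(n); print(n,p)
    cv2.imwrite(f"pics/a_{n}.png",bot.read_camera(n))
print(bot.observe())
E
```

```text
pics
scene {'intrinsics': array([[413.41249648,   0.        , 283.72344856],
       [  0.        , 413.41249648, 211.33288142],
       [  0.        ,   0.        ,   1.        ]]), 'eye': array([ 1.02164539, -0.43088085,  0.54853608]), 'rotation': array([0.42054957, 0.17407558, 0.36072194, 0.81407336])}
side {'intrinsics': array([[474.41456933,   0.        , 275.1597614 ],
       [  0.        , 474.41456933, 209.18251182],
       [  0.        ,   0.        ,   1.        ]]), 'eye': array([ 0.00819864, -0.55556994,  0.75869715]), 'rotation': array([ 0.37961864, -0.14862062, -0.3330336 ,  0.85022951])}
wrist {'intrinsics': array([[325.1922621 ,   0.        , 284.36352459],
       [  0.        , 325.1922621 , 208.7200083 ],
       [  0.        ,   0.        ,   1.        ]]), 'eye': array([0.12833876, 0.61612477, 0.37415468]), 'rotation': array([-0.12399029, -0.08761531,  0.57536081,  0.8036852 ])}
{'time': 0.15, 'joint_pos': array([ 1.24060884e+00,  3.53518766e-01,  1.63393915e+00,  1.14931957e-05,
        1.15520524e+00, -2.38355164e-03]), 'qd': array([ 1.10276235e-03, -1.20874620e-03, -2.82924311e-03, -7.31840862e-05,
       -6.96744604e-04, -1.74873322e-03]), 'joint_efforts': array([ 4.46722233e-04, -6.05634141e+01, -3.42339098e+01,  2.41905440e-05,
        6.13724565e-03, -9.01826616e-05]), 'position': array([0.20110016, 0.59138986, 0.23072592]), 'eef_rot': array([ 8.13009440e-01,  5.82250259e-01, -4.38955592e-04,  3.06332576e-04]), 'force': array([ 0.33734145,  0.0599456 , -0.68253112]), 'ft_torque': array([-0.06652937,  0.02816604,  0.00052516]), 'width': 0.0853515939676671}
```

View pics/a_scene.png

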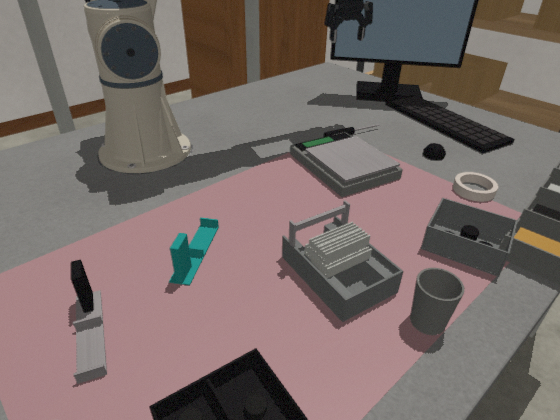

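View pics/a_side.png

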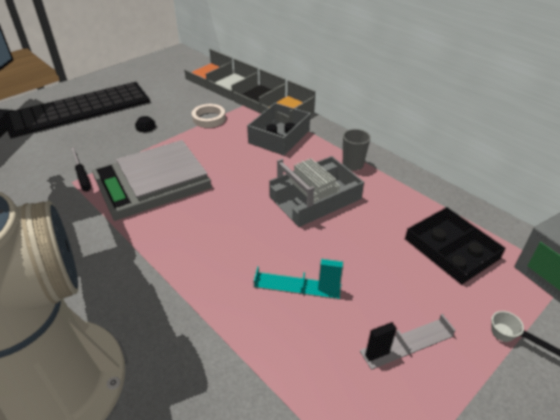

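View pics/a_wrist.png

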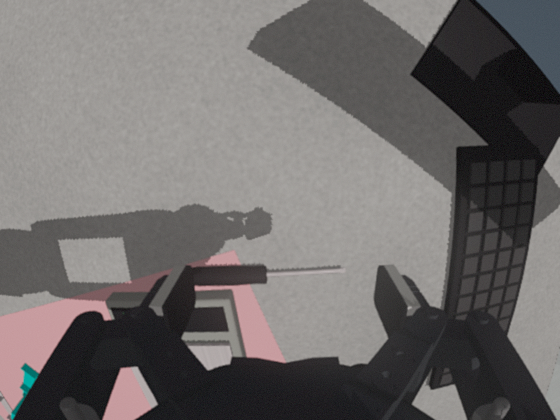

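```bash
cat > h.py <<'E'
import numpy as np, cv2
from scipy.spatial.transform import Rotation as R
from scipy.optimize import least_squares
from cell import bot
P={n:bot.camera_params(n) for n in ("scene","side")}
def ray(n,u,v):
    p=P[n];K=p['intrinsics']
    d=np.array([(u-K[0,2])/K[0,0],-(v-K[1,2])/K[1,1],-1])
    return p['eye'],R.from_quat(p['rotation']).apply(d)
def plane(n,u,v,z):
    e,d=ray(n,u,v);return e+d*(z-e[2])/d[2]
def proj(n,X,p=None):
    p=p or P[n];K=p['intrinsics'];c=R.from_quat(p['rotation']).inv().apply(np.atleast_2d(X)-p['eye'])
    x,y,z=c[:,0],-c[:,1],-c[:,2]
    if n=='wrist':
        r=np.hypot(x,y);t=np.arctan2(r,z);return np.c_[K[0,2]+K[0,0]*t*x/r,K[1,2]+K[1,1]*t*y/r]
    return np.c_[K[0,2]+K[0,0]*x/z,K[1,2]+K[1,1]*y/z]
def crop(name,img,x,y,w,h,s):
    cv2.imwrite("pics/"+name+".png",cv2.resize(img[y:y+h,x:x+w],None,fx=s,fy=s,interpolation=cv2.INTER_CUBIC))
def fitpose(obs,x0):
    """obs: list (cam,u,v,local xyz in m); pose x,y,yaw with z known in local"""
    def f(q):
        c,s=np.cos(q[2]),np.sin(q[2]);r=[]
        for n,u,v,l in obs:
            X=[q[0]+c*l[0]-s*l[1],q[1]+s*l[0]+c*l[1],l[2]]
            r+=list(proj(n,X)[0]-[u,v])
        return np.array(r)
    s=least_squares(f,x0,loss='soft_l1');return s.x,f(s.x).reshape(-1,2)
E
python3 - <<'E'
from h import *
a=cv2.imread("pics/a_scene.png");b=cv2.imread("pics/a_side.png")
crop("b1",a,55,250,75,135,4.4)
crop("b2",b,350,305,120,70,6.5)
crop("b3",a,270,195,140,130,4.5)
crop("b4",b,260,140,120,90,6.5)
crop("b5",a,280,115,130,80,6)
crop("b6",b,80,130,140,90,5.5)
E
```

```text
(no output)
```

View pics/b1.png

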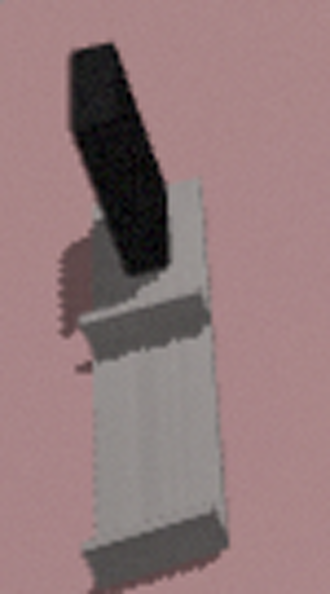

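View pics/b2.png

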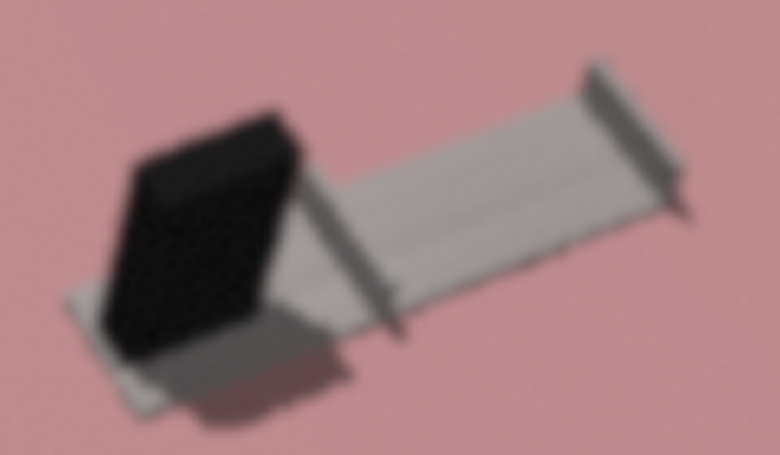

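View pics/b3.png

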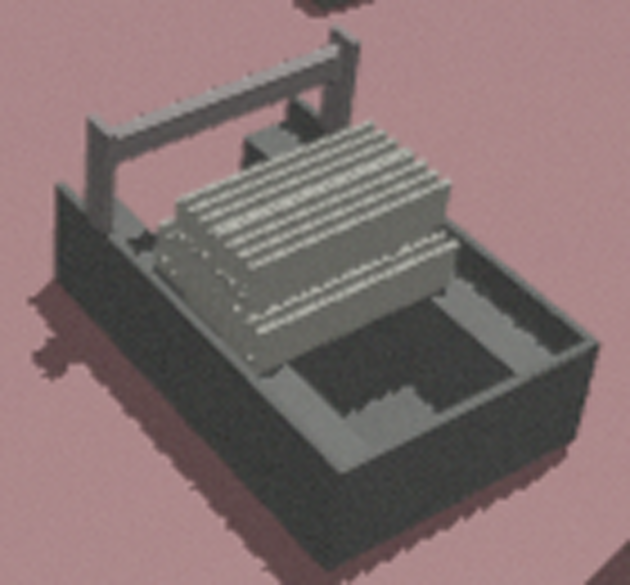

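View pics/b4.png

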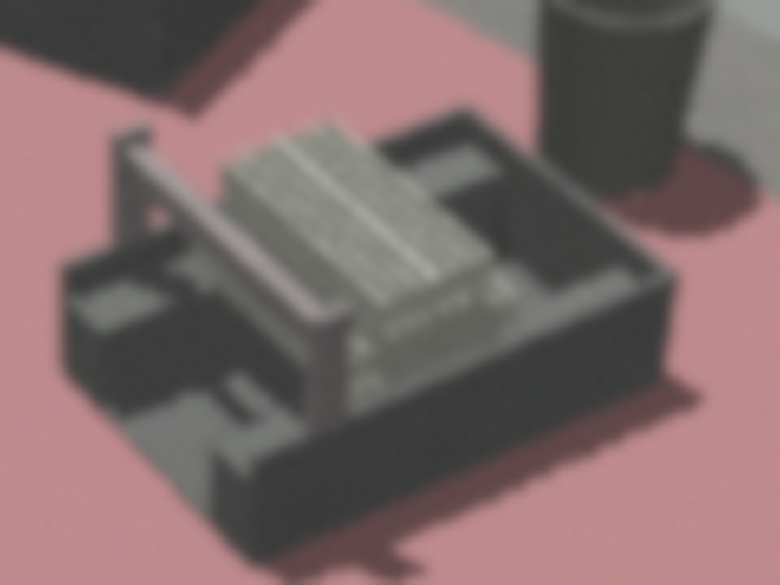

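View pics/b5.png

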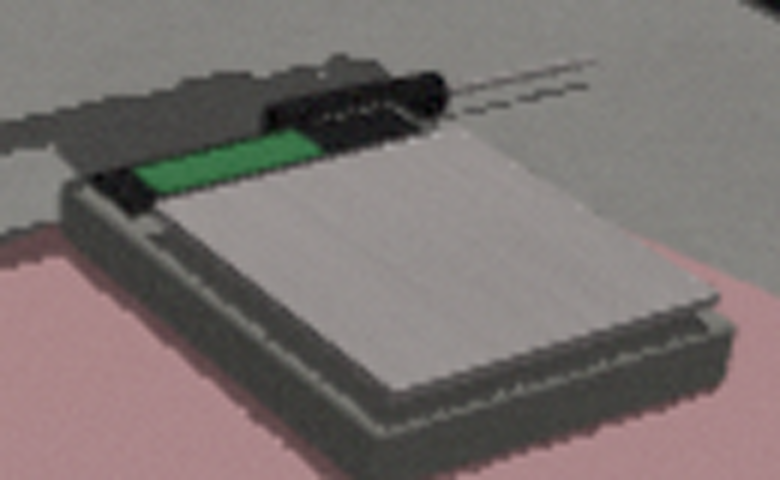

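View pics/b6.png

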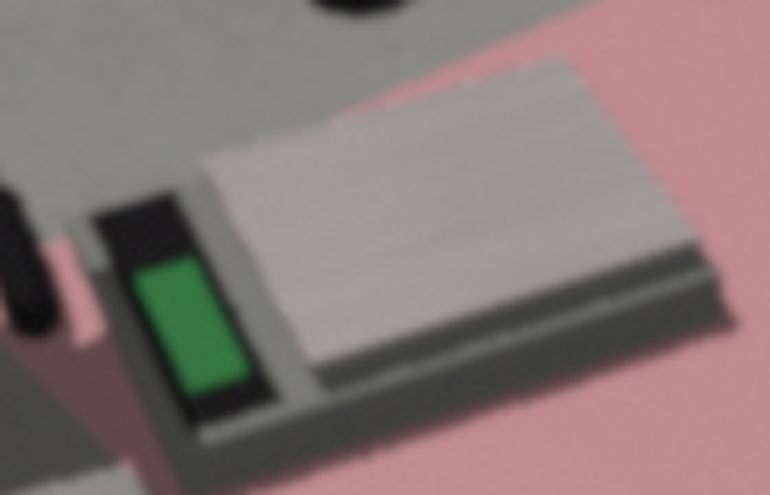

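```bash
cat > fit1.py <<'E'
from h import *
def S(o,sc,ox,oy,cam): return [(cam,(u+.5)/sc+ox-.5,(v+.5)/sc+oy-.5,np.array(l)/1000) for u,v,l in o]
sc=S([(86,556,(151,-20,22)),(217,517,(151,20,22)),(228,545,(151,20,0)),(97,362,(55,-20,4)),(210,322,(55,20,4)),(200,180,(-24,20,4))],4.4,55,250,'scene')
sc+=S([(685,168,(151,-20,22)),(65,300,(-24,20,4)),(140,418,(-24,-20,0)),(137,165,(-22,8,84)),(275,112,(22,8,84)),(300,155,(22,-8,84)),(262,308,(22,-8,4)),(125,362,(-22,-8,4))],6.5,350,305,'side')
c=plane('side',*sc[11][1:3],.084); d=plane('side',*sc[6][1:3],.022)
q,r=fitpose(sc,[c[0],c[1],np.arctan2(d[1]-c[1],d[0]-c[0])]);print('scoop',q,np.degrees(q[2]));print(r.round(1).tolist())
b=S([(375,122,(33,50,84)),(450,185,(82,50,84)),(248,265,(82,-50,84)),(178,205,(33,-50,84)),(460,243,(94,50,62)),(258,333,(94,-50,62)),(258,372,(94,-50,40)),(445,290,(94,50,40))],4.5,270,195,'scene')
b+=S([(225,170,(33,50,84)),(325,122,(82,50,84)),(495,250,(82,-50,84)),(385,305,(33,-50,84))],6.5,260,140,'side')
X=[plane(o[0],o[1],o[2],.084) for o in b[:4]]
d=X[1]-X[0]
q,r=fitpose(b,[*X[0][:2],np.arctan2(d[1],d[0])]);print('bin',q,np.degrees(q[2]));print(r.round(1).tolist())
from itertools import product
A=[(460,125),(720,298),(398,390),(155,200)];A=[((u+.5)/6+279.5,(v+.5)/6+114.5) for u,v in A]
B=[(205,160),(565,60),(700,240),(315,362)];B=[((u+.5)/5.5+79.5,(v+.5)/5.5+129.5) for u,v in B]
XA=np.array([plane('scene',*a,.045) for a in A]);XB=np.array([plane('side',*a,.045) for a in B])
print('pan',XA.round(4).tolist(),XB.round(4).tolist(),XA.mean(0),XB.mean(0))
for X in (XA,XB):
  e=np.roll(X,-1,0)-X; print(np.linalg.norm(e,axis=1).round(4),np.degrees(np.arctan2(e[:,1],e[:,0])).round(1))
E
python3 fit1.py
```

```text
scoop [ 0.45113419 -0.34306739 -0.3402939 ] -19.49740439318089
[[-0.9, -0.6], [-0.1, -1.5], [1.0, 1.1], [-1.4, -0.7], [-0.2, 0.7], [-1.1, -0.5], [0.3, -2.5], [-0.2, -1.6], [-0.2, 0.3], [-0.8, -1.7], [0.3, -2.3], [1.9, -1.5], [-0.0, 1.0], [-0.2, 1.5]]
bin [ 0.62145681  0.04359908 -0.18643166] -10.681747568564054
[[-1.2, -0.4], [-0.2, -0.1], [-0.3, 1.3], [-1.4, -1.4], [0.3, 0.1], [0.7, 0.1], [-0.4, 0.7], [1.9, -1.2], [-0.3, -2.3], [1.1, -1.3], [0.1, 0.6], [-0.3, -0.7]]
pan [[0.3842, 0.4507, 0.045], [0.5605, 0.404, 0.045], [0.52, 0.2456, 0.045], [0.3447, 0.2876, 0.045]] [[0.383, 0.4456, 0.045], [0.5533, 0.4011, 0.045], [0.5153, 0.2402, 0.045], [0.3449, 0.2827, 0.045]] [0.45235102 0.34696577 0.045     ] [0.4491474  0.34241898 0.045     ]
[0.1824 0.1635 0.1802 0.1678] [ -14.8 -104.4  166.5   76.4]
[0.1761 0.1653 0.1756 0.1673] [ -14.6 -103.3  166.    76.9]
```

```bash
cat >> h.py <<'E'
def delta(x,y,z,yaw_deg):
    "tool-frame shift (mm) & spin for TCP to x,y,z with tool y axis at yaw"
    s=bot.observe();Rt=R.from_quat(s['eef_rot']);m=Rt.as_matrix()
    d=Rt.inv().apply(np.array([x,y,z])-s['position'])*1000
    cur=np.arctan2(m[1,1],m[0,1]);sp=-(np.radians(yaw_deg)-cur)
    print('t',s['time'],'pos',s['position'].round(4),'yaw',np.degrees(cur).round(2),'tilt',m[:,2].round(4),'F',s['force'].round(1),'w',round(s['width'],4))
    print('-> shift',d.round(1),'spin',round((sp+np.pi)%(2*np.pi)-np.pi,4))
def binp(bx,by,B=(0.62146,0.0436,-0.18643)):
    c,s=np.cos(B[2]),np.sin(B[2]);return B[0]+c*bx-s*by,B[1]+s*bx+c*by
E
python3 - <<'E'
from h import *
delta(.4511,-.3431,.231,-19.5)
for u,v in((172,277),(190,280),(218,222),(205,232)): print(plane('scene',u,v,0))
E
```

```text
t 0.15 pos [0.2011 0.5914 0.2307] yaw -18.78 tilt [-4.e-04 -1.e-03 -1.e+00] F [ 0.3  0.1 -0.7] w 0.0854
-> shift [-8.042e+02  5.376e+02  6.000e-01] spin 0.0125
[ 0.48793241 -0.20261616  0.        ]
[ 0.51642251 -0.18213653  0.        ]
[ 0.40684329 -0.04178251  0.        ]
[ 0.41727507 -0.08249631  0.        ]
```

The candidates are the black-grip steel scoop at scene (85,290)–(90,355) and the turquoise one at scene (195,250). The steel one with the black grip fits, and the turquoise one is ruled out by the task. The enlarged crops b1 and b2 show the black block, back wall, lip and bare plate. Moving above it now.

step_arm(motion=[[-804,538,0,0.0125,85],[-804,538,0,0.0125,85],[-804,538,0,0.0125,85],[-804,538,0,0.0125,85],[-804,538,0,0.0125,85],[-804,538,0,0.0125,85],[-804,538,0,0.0125,85],[-804,538,0,0.0125,85],[-804,538,0,0.0125,85],[-804,538,0,0.0125,85],[-804,538,0,0.0125,85],[-804,538,0,0.0125,85]])

```text
time: 1.65
position: [0.3955, -0.135, 0.2315]
eef_rot: [0.817, 0.577, 0.0, 0.0]
force: [1.6, 1.3, -0.5]
width: 0.085
```

```bash
python3 -c "
from h import *
delta(.4511,-.3431,.231,-19.5)"
```

```text
t 1.65 pos [ 0.3955 -0.135   0.2315] yaw -19.54 tilt [ 8.e-04 -0.e+00 -1.e+00] F [ 1.6  1.3 -0.5] w 0.085
-> shift [-177.6  122.     0.5] spin -0.0006
```

step_arm(motion=[[-178,122,0,0,85],[-178,122,0,0,85],[-178,122,0,0,85],[-178,122,0,0,85],[-178,122,0,0,85],[-178,122,0,0,85]])

```text
time: 2.4
position: [0.4505, -0.3404, 0.2309]
eef_rot: [0.817, 0.577, -0.0, -0.001]
force: [-0.9, -0.4, -0.6]
width: 0.085
```

```bash
python3 -c "
from h import *
delta(.4511,-.3431,.231,-19.5)
p=bot.camera_params('wrist');a=bot.read_camera('wrist');cv2.imwrite('pics/c_w.png',a)
c,s=np.cos(-.3403),np.sin(-.3403)
for l in [(-22,-8,84),(22,-8,84),(22,8,84),(-22,8,84),(151,20,22),(151,-20,22),(-24,20,4),(-24,-20,4)]:
  l=np.array(l)/1000;print(l,proj('wrist',[.4511+c*l[0]-s*l[1],-.3431+s*l[0]+c*l[1],l[2]],p).round(0))
"
```

```text
t 2.4 pos [ 0.4505 -0.3404  0.2309] yaw -19.5 tilt [-9.e-04  1.e-03 -1.e+00] F [-0.9 -0.4 -0.6] w 0.085
-> shift [-2.4  1.5 -0.1] spin -0.0001
[-0.022 -0.008  0.084] [[273. 172.]]
[ 0.022 -0.008  0.084] [[274. 218.]]
[0.022 0.008 0.084] [[291. 218.]]
[-0.022  0.008  0.084] [[291. 172.]]
[0.151 0.02  0.022] [[298. 297.]]
[ 0.151 -0.02   0.022] [[267. 297.]]
[-0.024  0.02   0.004] [[300. 157.]]
[-0.024 -0.02   0.004] [[265. 157.]]
```

View pics/c_w.png

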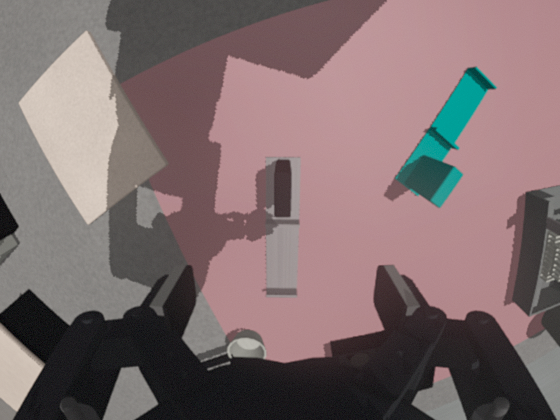

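step_arm(motion=[[-1,1,60,0,85],[-1,1,110,0,85],[-1,1,150,0,85],[-1,1,180,0,85],[-1,1,191,0,85],[-1,1,191,0,85],[-1,1,191,0,10],[-1,1,191,0,10],[-1,1,191,0,10],[-1,1,191,0,10],[-1,1,191,0,10],[-1,1,191,0,10]], newtons=120)

```text
time: 3.95
position: [0.4519, -0.3428, 0.0409]
eef_rot: [0.817, 0.577, 0.0, 0.0]
force: [-0.6, -0.3, 6.2]
width: 0.0147
```

```bash
python3 -c "
from h import *
delta(.4511,-.3431,.040,-19.5)"
```

```text
t 3.95 pos [ 0.4519 -0.3428  0.0409] yaw -19.5 tilt [ 5.e-04 -5.e-04 -1.e+00] F [-0.6 -0.3  6.2] w 0.0147
-> shift [-0.6 -0.6  0.9] spin -0.0
```

step_arm(motion=[[0,0,-10,0,10],[0,0,-30,0,10],[0,0,-70,0,10],[0,0,-110,0,10],[0,0,-130,0,10],[0,0,-130,0,10]])

```text
time: 4.7
position: [0.4524, -0.343, 0.1721]
eef_rot: [0.817, 0.577, 0.0, 0.002]
force: [0.7, -0.1, -2.8]
width: 0.0146
```

```bash
python3 -c "
from h import *
print(binp(-205,0),binp(-.205,0))
x,y=binp(-.205,0);delta(x,y,.171,-10.7)
cv2.imwrite('pics/d_s.png',bot.read_camera('side')[230:400,280:520].repeat(3,0).repeat(3,1))"
```

```text
(np.float64(-200.82634144565725), np.float64(38.04074848131442)) (np.float64(0.4200121985543428), np.float64(0.08159714848131441))
t 4.7 pos [ 0.4524 -0.343   0.1721] yaw -19.5 tilt [ 0.0025 -0.0019 -1.    ] F [ 0.7 -0.1 -2.8] w 0.0146
-> shift [ 3.895e+02 -1.722e+02  2.000e-01] spin -0.1535
```

View pics/d_s.png

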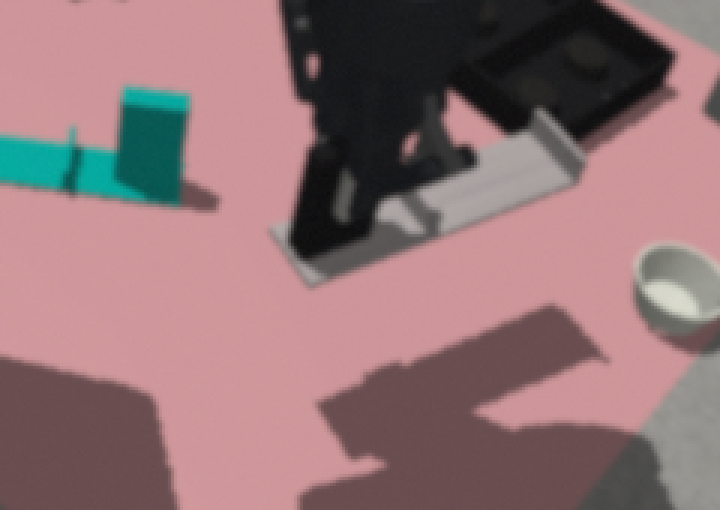

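step_arm(motion=[[20,-9,0,-0.02,10],[60,-26,0,-0.05,10],[105,-46,0,-0.08,10],[150,-66,0,-0.1,10],[195,-86,0,-0.12,10],[240,-106,0,-0.14,10],[285,-126,0,-0.15,10],[330,-146,0,-0.153,10],[365,-161,0,-0.153,10],[385,-170,0,-0.153,10],[390,-172,0,-0.153,10],[390,-172,0,-0.153,10]])

```text
time: 6.25
position: [0.4188, 0.0826, 0.1697]
eef_rot: [0.77, 0.638, -0.001, -0.0]
force: [0.0, 0.3, -1.8]
width: 0.0148
```

```bash
python3 -c "
from h import *
x,y=binp(-.205,0);delta(x,y,.051,-10.7)
p=bot.camera_params('wrist');a=bot.read_camera('wrist');cv2.imwrite('pics/e_w.png',a)
cv2.imwrite('pics/e_s.png',bot.read_camera('side'))
cv2.imwrite('pics/e_c.png',bot.read_camera('scene'))
for l in [(-4,-60,98),(-4,60,98),(4,-60,98),(33,-50,84),(33,50,84),(82,50,84),(82,-50,84),(-30,-36,40),(-30,36,40),(155,36,40),(155,-36,40)]:
  l=np.array(l)/1000;X=[*binp(l[0],l[1]),l[2]];print(l,proj('wrist',X,p).round(0),proj('scene',X).round(),proj('side',X).round())
"
```

```text
t 6.25 pos [0.4188 0.0826 0.1697] yaw -10.65 tilt [-1.4e-03 -4.0e-04 -1.0e+00] F [ 0.   0.3 -1.8] w 0.0148
-> shift [ -0.7   1.6 118.7] spin 0.0008
[-0.004 -0.06   0.098] [[226. 405.]] [[292. 223.]] [[308. 189.]]
[-0.004  0.06   0.098] [[342. 405.]] [[344. 204.]] [[279. 161.]]
[ 0.004 -0.06   0.098] [[227. 410.]] [[294. 226.]] [[311. 188.]]
[ 0.033 -0.05   0.084] [[240. 416.]] [[308. 239.]] [[319. 186.]]
[0.033 0.05  0.084] [[328. 416.]] [[352. 221.]] [[294. 163.]]
[0.082 0.05  0.084] [[325. 437.]] [[369. 236.]] [[311. 157.]]
[ 0.082 -0.05   0.084] [[243. 437.]] [[324. 255.]] [[336. 179.]]
[-0.03  -0.036  0.04 ] [[252. 352.]] [[294. 236.]] [[291. 207.]]
[-0.03   0.036  0.04 ] [[316. 353.]] [[324. 225.]] [[275. 190.]]
[0.155 0.036 0.04 ] [[309. 439.]] [[388. 281.]] [[337. 165.]]
[ 0.155 -0.036  0.04 ] [[260. 439.]] [[356. 298.]] [[355. 180.]]
```

View pics/e_w.png

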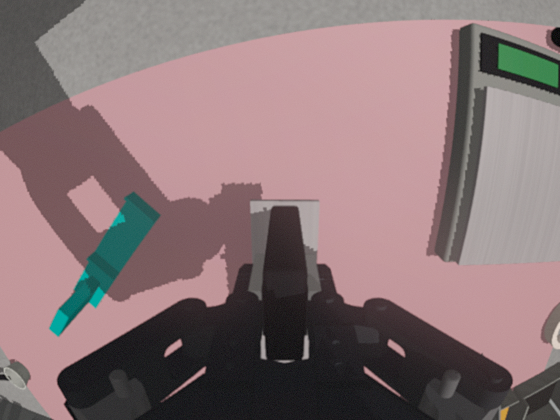

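View pics/e_s.png

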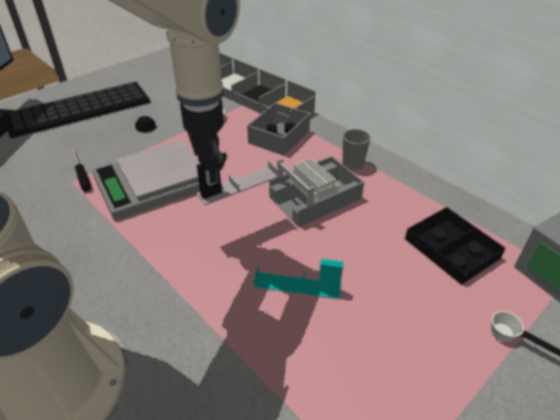

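View pics/e_c.png

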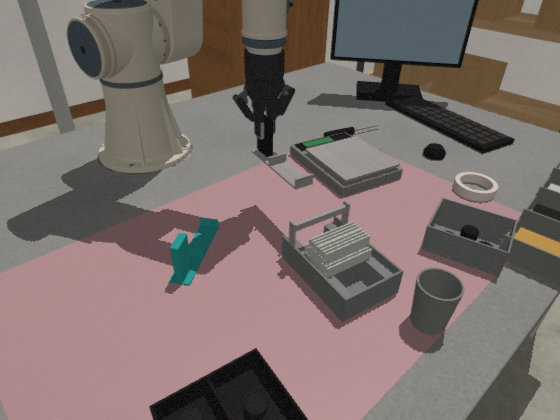

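step_arm(motion=[[0,1,20,0,10],[0,1,60,0,10],[0,1,95,0,10],[0,1,112,0,10],[0,1,118,0,10],[0,1,118,0,10]])

```text
time: 7.15
position: [0.4208, 0.082, 0.0524]
eef_rot: [0.77, 0.638, -0.0, -0.0]
force: [0.3, 0.3, -2.4]
width: 0.0149
```

```bash
cat > ov.py <<'E'
from h import *
import sys
tag=sys.argv[1];dz=float(sys.argv[2]) if len(sys.argv)>2 else .041
s=bot.observe();m=R.from_quat(s['eef_rot']).as_matrix()
yaw=np.arctan2(m[1,1],m[0,1]);c,sn=np.cos(yaw),np.sin(yaw);T=s['position']
delta(*T,np.degrees(yaw))
B=np.array([.62146,.0436]);d=T[:2]-B;cb,sb=np.cos(-.18643),np.sin(-.18643)
print('tcp in bin', (cb*d[0]+sb*d[1])*1e3,(-sb*d[0]+cb*d[1])*1e3,'rel yaw',np.degrees(yaw)+10.68)
seg=[((-24,y,0),(151,y,0)) for y in(-20,20)]+[((x,-20,22),(x,20,22)) for x in(55,147,151)]+[((x,y,0),(x,y,22)) for x in (151,) for y in(-20,20)]+[((-24,-20,4),(-24,20,4))]
bs=[((-4,-60,98),(-4,60,98)),((4,-60,84),(4,60,84)),((-4,-60,84),(-4,60,84)),((-30,-36,40),(155,-36,40)),((-30,36,40),(155,36,40)),((155,-36,40),(155,36,40)),((-30,-36,3),(-30,36,3))]
for n in('scene','side'):
    a=bot.read_camera(n)
    f=4; x0,y0=(200,125) if n=='scene' else (180,100)
    w=cv2.resize(a[y0:y0+145,x0:x0+200],None,fx=f,fy=f,interpolation=cv2.INTER_CUBIC);raw=w.copy()
    def ln(A,Bp,col):
        q=[tuple(np.round((proj(n,X)[0]-[x0,y0]+.5)*f).astype(int).tolist()) for X in(A,Bp)];cv2.line(w,*q,col,1)
    for A,Bp in seg:
        g=lambda l:[T[0]+(c*l[0]-sn*l[1])/1e3,T[1]+(sn*l[0]+c*l[1])/1e3,T[2]-dz+l[2]/1e3]
        ln(g(A),g(Bp),(0,255,255))
    for A,Bp in bs:
        g=lambda l:[*binp(l[0]/1e3,l[1]/1e3),l[2]/1e3]
        ln(g(A),g(Bp),(0,255,0))
    cv2.imwrite(f'pics/{tag}_{n}.png',w);cv2.imwrite(f'pics/{tag}_{n}_raw.png',raw)
E
python3 ov.py f
```

```text
t 7.15 pos [0.4208 0.082  0.0524] yaw -10.77 tilt [-2.e-04 -1.e-04 -1.e+00] F [ 0.3  0.3 -2.4] w 0.0149
-> shift [0. 0. 0.] spin 0.0
tcp in bin -204.29370159189352 0.5578453852115375 rel yaw -0.09156989430330853
```

View pics/f_scene.png

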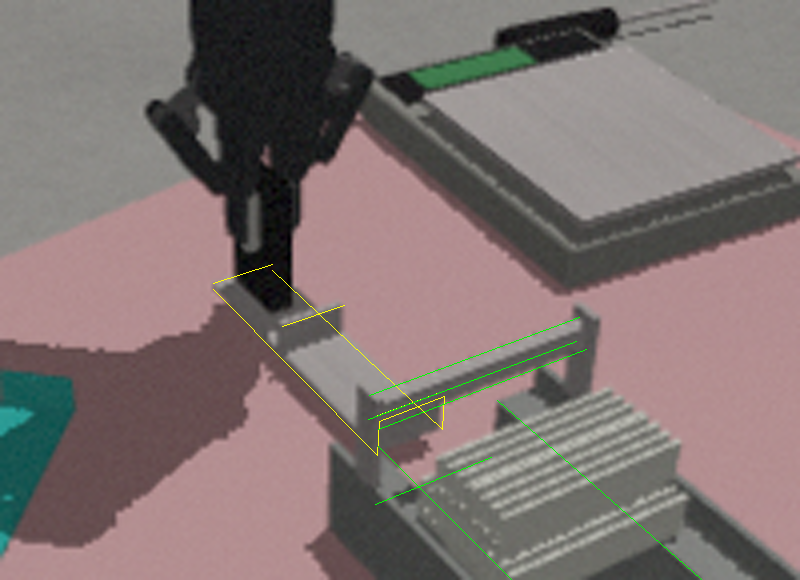

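View pics/f_side.png

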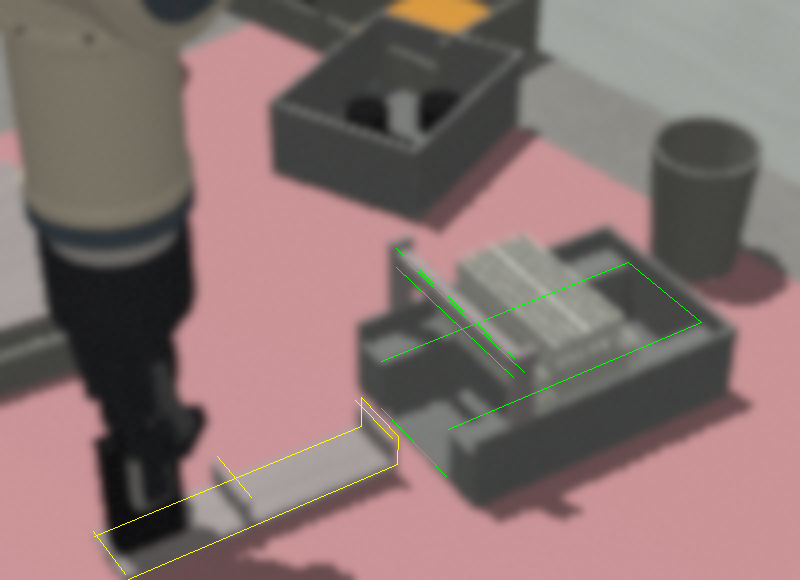

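```bash
python3 - <<'E'
from h import *
a=cv2.imread('pics/a_scene.png');b=cv2.imread('pics/a_side.png')
crop('g1',a,280,198,80,60,10);crop('g2',b,268,150,80,60,10)
for l in [(4,-60,98),(4,60,98),(4,-60,84),(4,60,84),(-4,-60,98),(-4,60,98)]:
  X=[*binp(l[0]/1e3,l[1]/1e3),l[2]/1e3];print(l,((proj('scene',X)[0]-[280,198]+.5)*10).round(),((proj('side',X)[0]-[268,150]+.5)*10).round())
E
```

```text
(4, -60, 98) [147. 281.] [434. 382.]
(4, 60, 98) [674.  84.] [139. 108.]
(4, -60, 84) [144. 342.] [431. 431.]
(4, 60, 84) [666. 143.] [139. 156.]
(-4, -60, 98) [123. 257.] [404. 394.]
(-4, 60, 98) [647.  63.] [111. 119.]
```

View pics/g1.png

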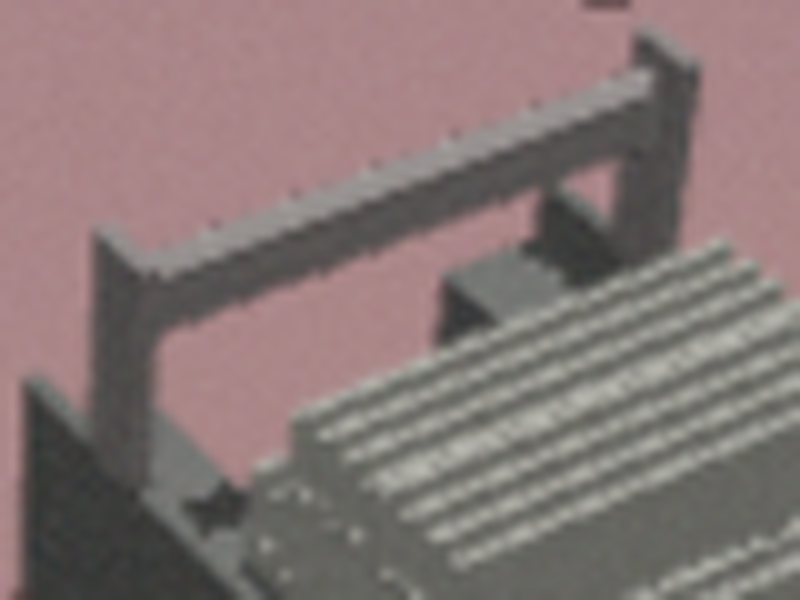

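View pics/g2.png

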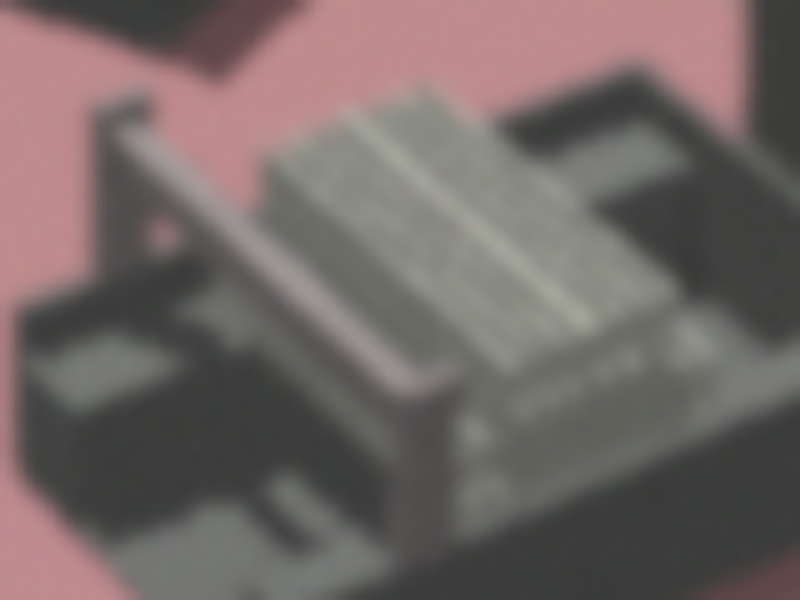

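step_arm(motion=[[0,8,1,0,10],[0,25,1,0,10],[0,45,1,0,10],[0,65,1,0,10],[0,85,1,0,10],[0,105,1,0,10],[0,125,1,0,10],[0,142,1,0,10],[0,154,1,0,10],[0,160,1,0,10],[0,161,1,0,10],[0,161,1,0,10]])

```text
time: 8.75
position: [0.5782, 0.0524, 0.0512]
eef_rot: [0.77, 0.638, -0.0, -0.0]
force: [0.6, -0.5, -2.7]
width: 0.0147
```

```bash
python3 ov.py i
```

```text
t 8.75 pos [0.5782 0.0524 0.0512] yaw -10.73 tilt [-7.e-04 -1.e-04 -1.e+00] F [ 0.6 -0.5 -2.7] w 0.0147
-> shift [0. 0. 0.] spin 0.0
tcp in bin -44.09985468803838 0.677735438550318 rel yaw -0.04536815534803296
```

View pics/i_scene.png

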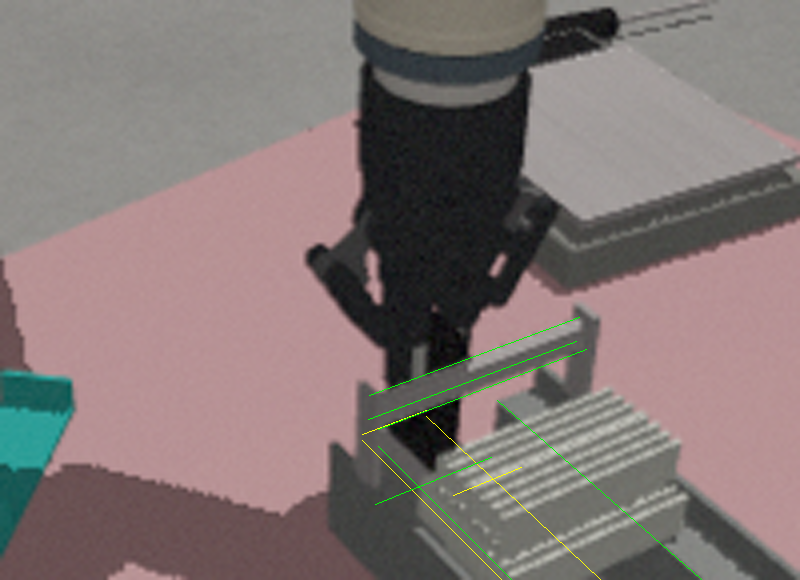

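View pics/i_side.png

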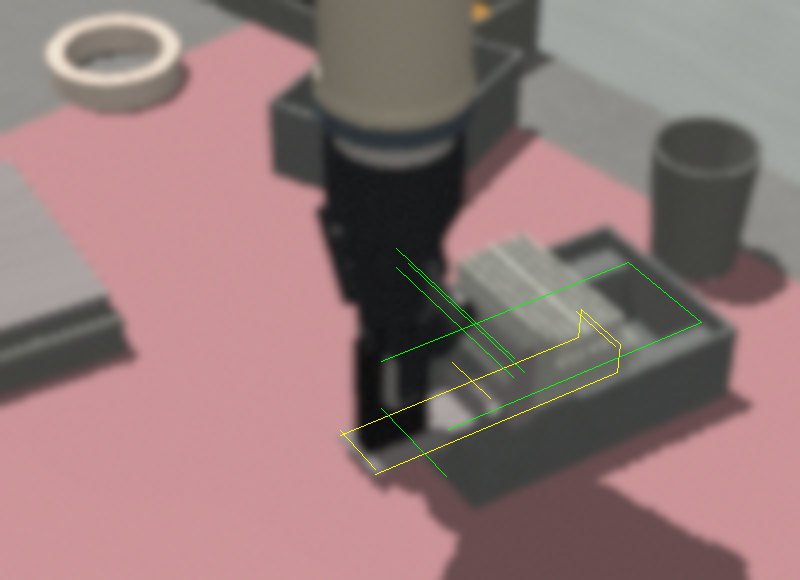

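```bash
python3 -c "
from h import *
crop('j',bot.read_camera('scene'),270,195,140,130,4.5)"
```

```text
(no output)
```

View pics/j.png

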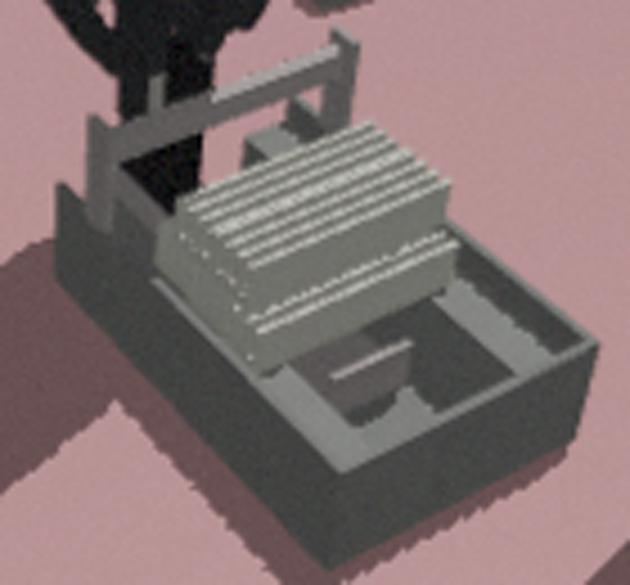

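step_arm(motion=[[0,0,-8,0,10],[0,0,-16,0,10],[0,0,-22,0,10],[0,0,-25,0,10],[0,0,-27,0,10],[0,0,-29,0,10],[0,0,-32,0,10],[0,0,-35,0,10],[0,0,-38,0,10],[0,0,-40,0,10],[0,0,-40,0,10]])

```text
time: 10.28
position: [0.579, 0.0524, 0.0915]
eef_rot: [0.77, 0.638, 0.0, 0.0]
force: [0.2, -0.5, -5.2]
width: 0.0148
```

```bash
python3 ov.py k; python3 -c "
from h import *
crop('k1',bot.read_camera('scene'),270,195,140,130,4.5)"
```

```text
t 10.275 pos [0.579  0.0524 0.0915] yaw -10.73 tilt [ 4.e-04  0.e+00 -1.e+00] F [ 0.2 -0.5 -5.2] w 0.0148
-> shift [0. 0. 0.] spin 0.0
tcp in bin -43.39092341257767 0.7702709167694746 rel yaw -0.05213216171437551
```

View pics/k1.png

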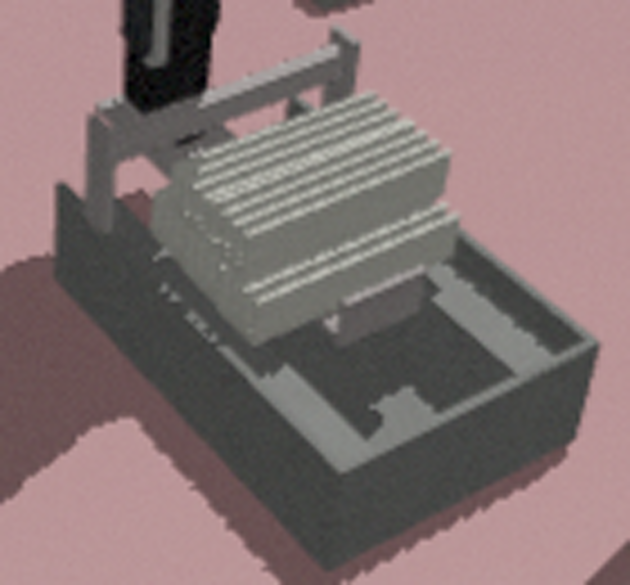

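View pics/k_side.png

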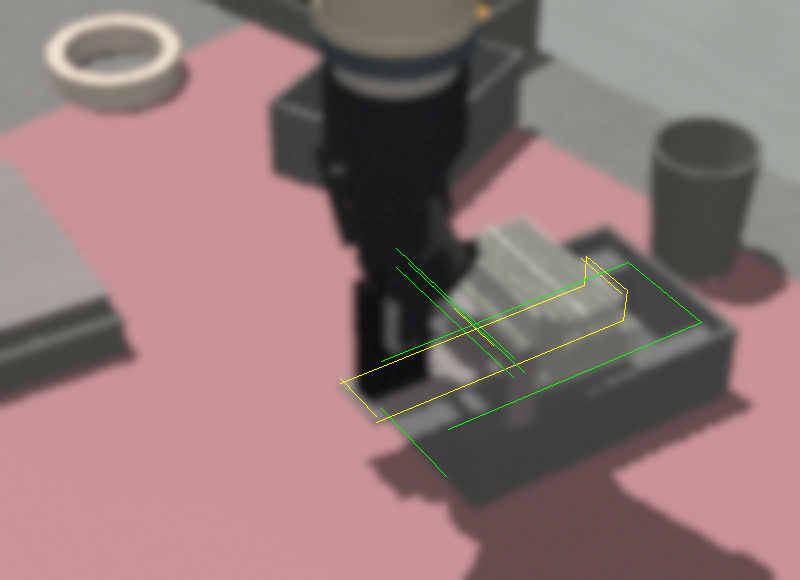

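```bash
python3 -c "
from h import *
s=bot.observe();T=s['position'];c,sn=np.cos(np.radians(-10.73)),np.sin(np.radians(-10.73))
for l in [(151,-20,22),(151,20,22),(151,-20,0),(151,20,0)]:
  print(l,((proj('scene',[T[0]+(c*l[0]-sn*l[1])/1e3,T[1]+(sn*l[0]+c*l[1])/1e3,T[2]-.041+l[2]/1e3])[0]-[270,195]+.5)*4.5).round())
for l in [(94,-50,76),(94,50,76),(82,-50,98),(82,50,98),(33,-50,98),(33,50,98)]:
  print(l,((proj('scene',[*binp(l[0]/1e3,l[1]/1e3),l[2]/1e3])[0]-[270,195]+.5)*4.5).round())
"
```

```text
(151, -20, 22) [351. 306.]
(151, 20, 22) [432. 269.]
(151, -20, 0) [344. 349.]
(151, 20, 0) [424. 312.]
(94, -50, 76) [265. 306.]
(94, 50, 76) [467. 217.]
(82, -50, 98) [250. 243.]
(82, 50, 98) [454. 157.]
(33, -50, 98) [174. 171.]
(33, 50, 98) [374.  93.]
```

```bash
python3 -c "
from h import *
crop('k2',bot.read_camera('scene'),290,205,90,75,8.5)"
```

```text
(no output)
```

View pics/k2.png

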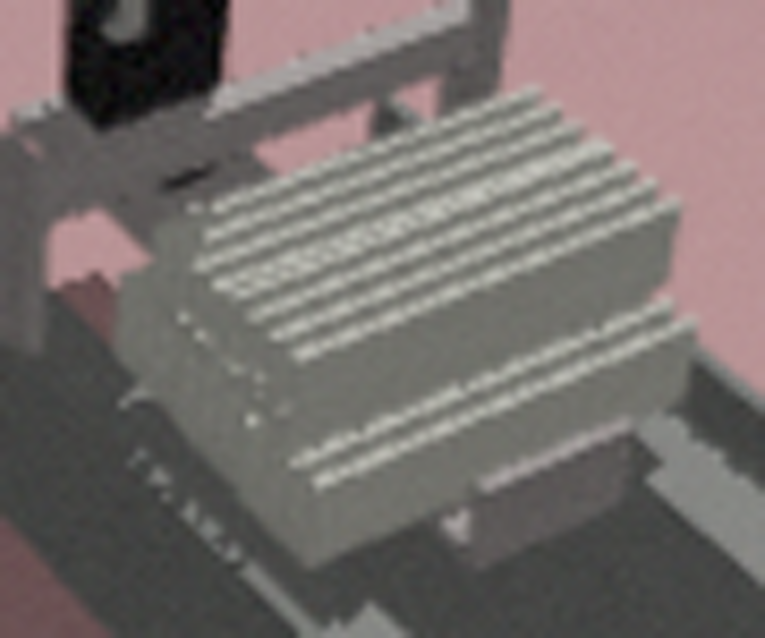

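step_arm(motion=[[0,-3,0,0,10],[0,-9,0,0,10],[0,-15,0,0,10],[0,-21,0,0,10],[0,-27,0,0,10],[0,-33,0,0,10],[0,-39,0,0,10],[0,-45,0,0,10],[0,-51,0,0,10],[0,-57,0,0,10],[0,-61,0,0,10],[0,-62,0,0,10]])

```text
time: 11.98
position: [0.5176, 0.064, 0.0913]
eef_rot: [0.77, 0.638, -0.0, -0.0]
force: [0.8, -0.4, -3.8]
width: 0.0148
```

```bash
python3 -c "
from h import *
delta(0,0,0,0)
crop('l1',bot.read_camera('scene'),250,185,150,120,5);crop('l2',bot.read_camera('side'),240,130,120,90,6)"
```

```text
t 11.975 pos [0.5176 0.064  0.0913] yaw -10.72 tilt [-1.e-04 -0.e+00 -1.e+00] F [ 0.8 -0.4 -3.8] w 0.0148
-> shift [-159.2 -496.7   91.4] spin -0.1872
```

View pics/l1.png

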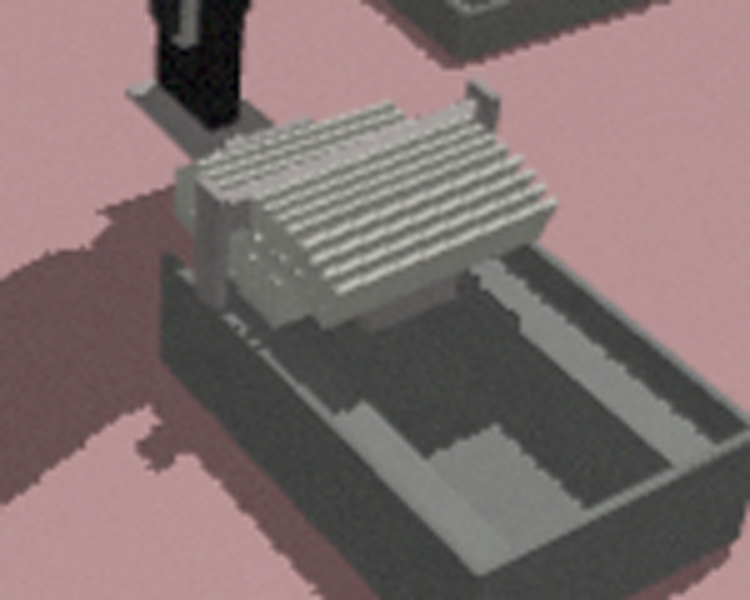

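View pics/l2.png

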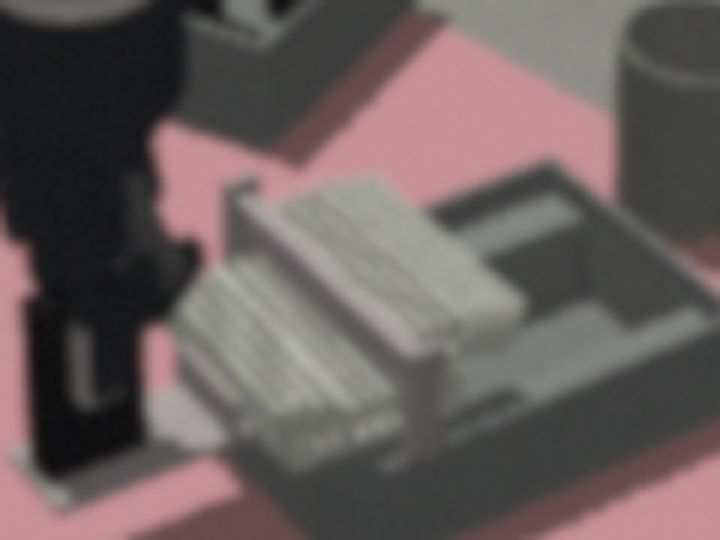

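step_arm(motion=[[0,-3,0,0,10],[0,-9,0,0,10],[0,-15,0,0,10],[0,-21,0,0,10],[0,-28,0,0,10],[0,-35,0,0,10],[0,-42,0,0,10],[0,-49,0,0,10],[0,-56,0,0,10],[0,-62,0,0,10],[0,-66,0,0,10],[0,-66,0,0,10]])

```text
time: 13.58
position: [0.4528, 0.0763, 0.0913]
eef_rot: [0.77, 0.638, -0.0, -0.0]
force: [-1.1, 0.3, -3.3]
width: 0.015
```

```bash
python3 -c "
from h import *
delta(0,0,0,0)
crop('m1',bot.read_camera('scene'),230,165,150,120,5);crop('m2',bot.read_camera('side'),220,130,130,100,6)"
```

```text
t 13.575 pos [0.4528 0.0763 0.0913] yaw -10.72 tilt [-1.e-04 -0.e+00 -1.e+00] F [-1.1  0.3 -3.3] w 0.015
-> shift [-159.2 -430.7   91.3] spin -0.1872
```

View pics/m1.png

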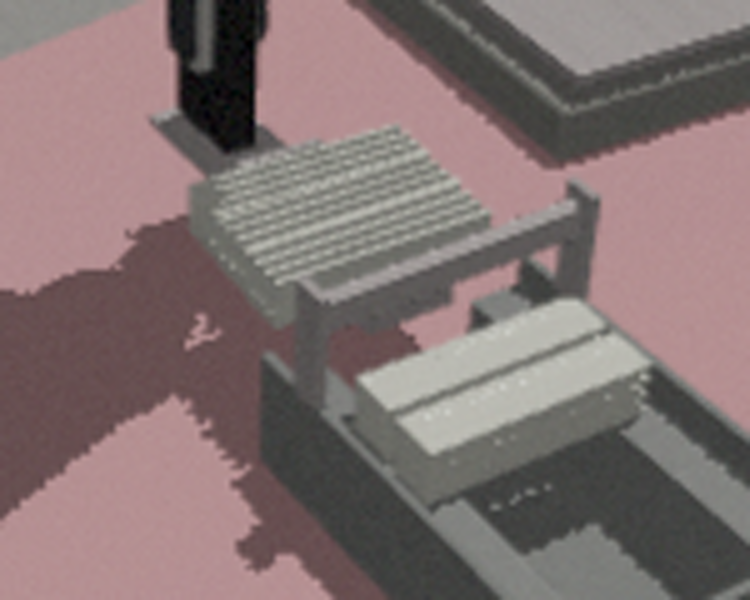

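View pics/m2.png

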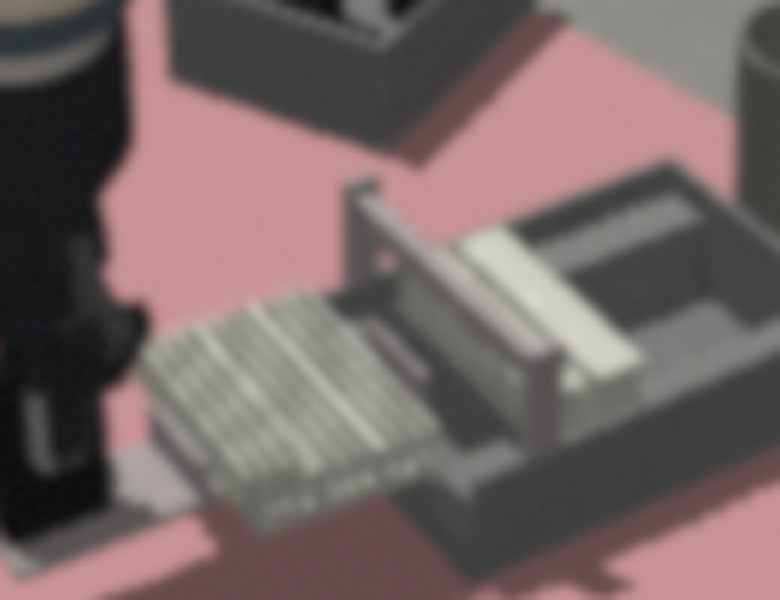

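step_arm(motion=[[0,-4,0,0,10],[0,-13,0,0,10],[0,-24,0,0,10],[0,-35,-3,0,10],[0,-42,-10,0,10],[0,-45,-20,0,10],[0,-45,-32,0,10],[0,-45,-44,0,10],[0,-45,-54,0,10],[0,-45,-59,0,10],[0,-45,-60,0,10],[0,-45,-60,0,10]])

```text
time: 15.18
position: [0.4087, 0.0846, 0.1511]
eef_rot: [0.77, 0.638, -0.0, -0.0]
force: [0.7, -0.1, -3.8]
width: 0.0146
```

```bash
python3 -c "
from h import *
delta(.3901,.3603,.151,-14.4)"
```

```text
t 15.175 pos [0.4087 0.0846 0.1511] yaw -10.74 tilt [-5.e-04 -1.e-04 -1.e+00] F [ 0.7 -0.1 -3.8] w 0.0146
-> shift [ 2.675e+02 -6.960e+01  1.000e-01] spin 0.064
```

step_arm(motion=[[5,-1,0,0.001,10],[16,-4,0,0.004,10],[32,-8,0,0.008,10],[54,-14,0,0.013,10],[80,-21,0,0.019,10],[110,-29,0,0.026,10],[142,-37,0,0.034,10],[174,-45,0,0.042,10],[204,-53,0,0.049,10],[230,-60,0,0.055,10],[249,-65,0,0.06,10],[261,-68,0,0.063,10]])

```text
time: 16.68
position: [0.3903, 0.3548, 0.1511]
eef_rot: [0.79, 0.614, -0.0, 0.0]
force: [-0.0, -1.5, -4.5]
width: 0.0147
```

step_arm(motion=[[5,-1,4,0.001,10],[6,-2,15,0.001,10],[6,-2,29,0.001,10],[6,-2,39,0.001,10],[6,-2,44,0.001,10],[6,-2,45,0.001,10],[6,-2,45,0.001,10]])

```text
time: 17.55
position: [0.3904, 0.3601, 0.1065]
eef_rot: [0.79, 0.613, 0.0, -0.0]
force: [0.1, -0.3, -4.0]
width: 0.0151
```

```bash
cat > ov2.py <<'E'
from h import *
import sys
tag=sys.argv[1]
s=bot.observe();m=R.from_quat(s['eef_rot']).as_matrix()
yaw=np.arctan2(m[1,1],m[0,1]);c,sn=np.cos(yaw),np.sin(yaw);T=s['position']
delta(.3901,.3603,.087,-14.4)
seg=[((-24,y,0),(151,y,0)) for y in(-20,20)]+[((x,-20,0),(x,20,0)) for x in(-24,151)]
for n in('scene','side'):
    a=bot.read_camera(n);f=5;x0,y0=(270,95) if n=='scene' else (80,100)
    w=cv2.resize(a[y0:y0+110,x0:x0+150],None,fx=f,fy=f,interpolation=cv2.INTER_CUBIC)
    cv2.imwrite(f'pics/{tag}_{n}_raw.png',w)
    def ln(A,B,col):
        q=[tuple(np.round((proj(n,X)[0]-[x0,y0]+.5)*f).astype(int).tolist()) for X in(A,B)];cv2.line(w,*q,col,1)
    g=lambda l:[T[0]+(c*l[0]-sn*l[1])/1e3,T[1]+(sn*l[0]+c*l[1])/1e3,T[2]-.041+l[2]/1e3]
    for A,B in seg: ln(g(A),g(B),(0,255,255))
    cp,sp=np.cos(np.radians(-14.4)),np.sin(np.radians(-14.4))
    k=[[.4508+cp*x-sp*y,.3447+sp*x+cp*y,.045] for x,y in((-.09,-.085),(.09,-.085),(.09,.085),(-.09,.085))]
    for i in range(4): ln(k[i],k[(i+1)%4],(0,255,0))
    cv2.imwrite(f'pics/{tag}_{n}.png',w)
E
python3 ov2.py n
```

```text
t 17.55 pos [0.3904 0.3601 0.1065] yaw -14.4 tilt [ 3.e-04  2.e-04 -1.e+00] F [ 0.1 -0.3 -4. ] w 0.0151
-> shift [ 0.1 -0.3 19.5] spin -0.0
```

View pics/n_scene.png

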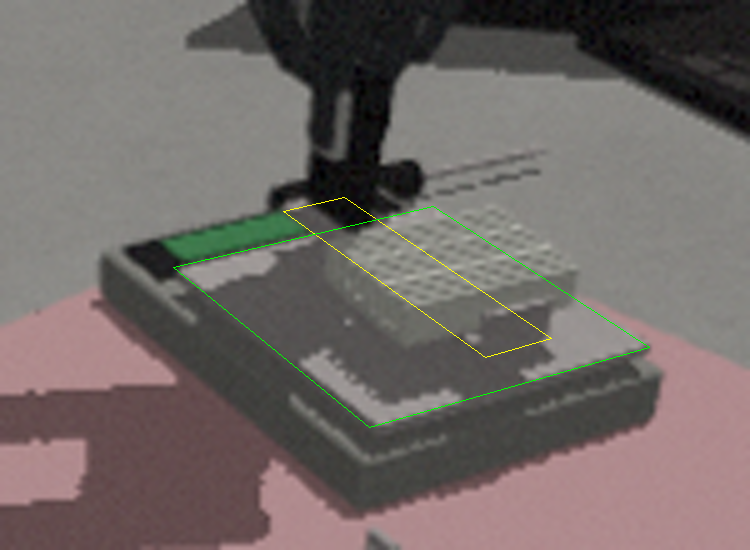

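View pics/n_side.png

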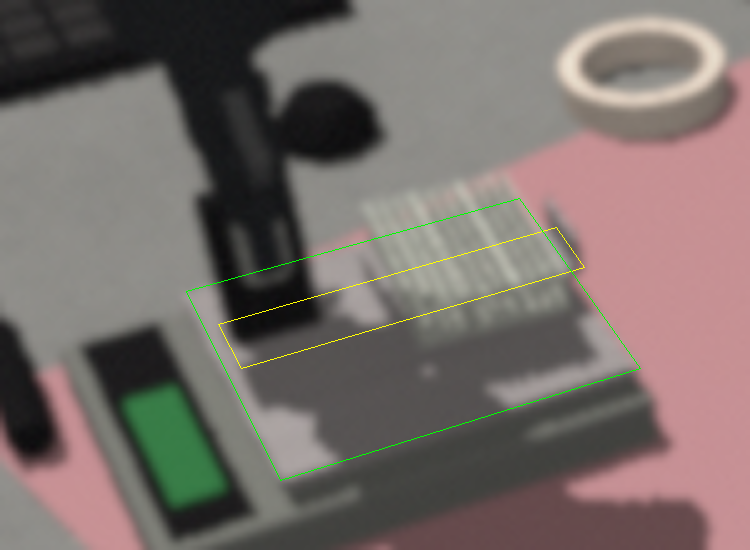

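step_arm(motion=[[0,0,4,0,10],[0,0,10,0,10],[0,0,15,0,10],[0,0,17,0,10],[0,0,18,0,10],[0,0,18,0,10]])

```text
time: 18.4
position: [0.3902, 0.36, 0.0883]
eef_rot: [0.79, 0.613, -0.0, 0.0]
force: [-0.8, 0.2, -3.5]
width: 0.0145
```

step_arm(motion=[[0,0,1,0,10],[0,0,1.5,0,10],[0,0,1.5,0,10]])

```text
time: 18.77
position: [0.3902, 0.36, 0.0868]
eef_rot: [0.79, 0.613, 0.0, 0.0]
force: [-0.7, 0.0, -3.0]
width: 0.0149
```

step_arm(motion=[[0,0,0.7,0,10],[0,0,1,0,10],[0,0,1,0,10]])

```text
time: 19.15
position: [0.3902, 0.3601, 0.0859]
eef_rot: [0.79, 0.613, 0.0, -0.0]
force: [-1.1, -0.2, -0.3]
width: 0.0143
```

```bash
python3 -c "
from h import *
for i in range(3):
  s=bot.observe();print(s['force'],s['ft_torque'],s['position']);bot.read_camera('wrist')"
```

```text
[-1.11366119 -0.18168844 -0.26749968] [-0.06270164  0.17380308 -0.03649133] [0.39019211 0.36007297 0.08593108]
[-1.38775281  0.20355064 -0.61998339] [-0.02686391  0.16358277  0.0355838 ] [0.39020489 0.36010575 0.08593404]
[-1.35251196 -0.78809304 -0.76445399] [-0.01806302  0.17864557 -0.01569687] [0.39019588 0.36008057 0.08591862]
```

step_arm(motion=[[0,0,0.5,0,10],[0,0,0.5,0,10],[0,0,0.5,0,18],[0,0,0.5,0,25],[0,0,0.5,0,45],[0,0,0.5,0,45],[0,0,0.5,0,45],[0,0,0.5,0,45]], newtons=20)

```text
time: 20.3
position: [0.3902, 0.36, 0.0853]
eef_rot: [0.79, 0.613, -0.0, -0.0]
force: [-1.3, 1.5, 0.6]
width: 0.045
```

step_arm(motion=[[0,0,-10,0,45],[0,0,-30,0,45],[0,0,-60,0,45],[0,0,-100,0,45],[0,0,-140,0,45],[0,0,-160,0,45],[0,0,-160,0,45]])

```text
time: 21.18
position: [0.3909, 0.3607, 0.2474]
eef_rot: [0.79, 0.613, 0.002, -0.0]
force: [-0.3, -0.7, -0.9]
width: 0.0451
```

```bash
python3 ov2.py q; python3 -c "
from h import *
cv2.imwrite('pics/q_full.png',bot.read_camera('scene'))"
```

```text
t 21.175 pos [0.3909 0.3607 0.2474] yaw -14.4 tilt [ 0.0029  0.0026 -1.    ] F [-0.3 -0.7 -0.9] w 0.0451
-> shift [ -1.1  -1.  160.4] spin 0.0
```

View pics/q_scene_raw.png

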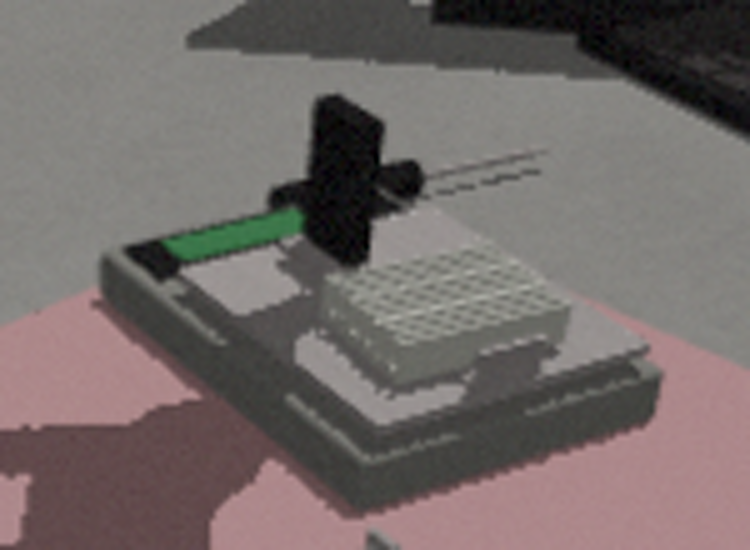

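View pics/q_side_raw.png

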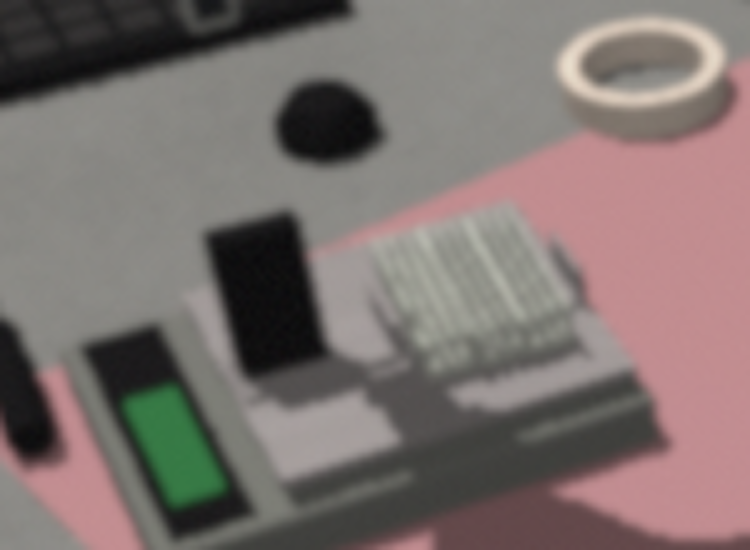

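View pics/q_full.png

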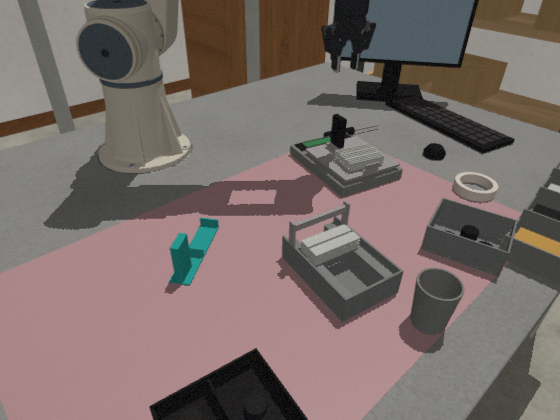

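The scoop stands upright on the pan with three level bars. The two struck bars lie in the bin at scene (332,243), and the gripper is clear. Handing in.

```bash
python3 -c "
from cell import bot
print(bot.hand_in())"
```

```text
the job is handed in; nothing more can be done
None
```

The job is done and handed in at about 21 s of the 69 s allowed. The black-gripped steel scoop stands upright on the scale pan with its three bars in one level layer.

- **Lift:** I slid the scoop in under the stack, with the lip about 10 mm past the last bar, and lifted all five bars off the ledges. The scoop's underside was about 50 mm above the table.
- **Strike-off:** I drew the scoop out level under the strike bar. The two surplus bars were struck off and dropped back onto the ledges inside the bin.
- **Placing:** I lowered the scoop onto the pan until the wrist force showed contact, then let go and raised the gripper about 160 mm clear.

The last pictures from both cameras show the placing as described and nothing else disturbed. The wrist force readings I took stayed below about 7 N. The only disagreement was between the two cameras, which put the pan centre about 5 mm apart. I used the average, and the scoop sits on the pan.

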